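# Clamp a bell cymbal in its work fixture

## Robot

A 7-joint arm with a two-finger parallel gripper is mounted at the origin on the work surface. World frame = base frame: x ahead of the robot, y to its left, z up, the work surface at z = 0. Lengths are in mm, angles in degrees, forces in N, time in s.
With the tool pointing down it reaches from about 425 to 1025 mm from the base axis. Payload 9.4 kg.
Tool frame: the origin (TCP) lies midway between the tips of the shut fingers; the grasp point (between the pads) lies 19 mm behind it; x points along the fingers, y is the direction in which the jaws open and shut, and the axes are right-handed (so a half turn about x gives the same grasp; the last joint's range is limited). The gripper opens to 85 mm and grips with 20 to 120 N. Pads are 22 mm wide; open, the fingers measure 114 mm over their backs; the gripper's body (76 mm by 85 mm) begins 54 mm behind the grasp point. The pads swing forward as they close: fully open they stand 13 mm farther back than shut.
Start: joints at [-77.332, 34.337, -0.143, 91.639, 0.103, 54.024, -4.572], TCP at [212.732, 693.087, 231.275] pointing down, gripper open.
Joint ranges: [-147.43, 147.43], [-19.82, 112.94], [-74.19, 73.91], [6.32, 146.72], [-59.91, 239.91], [6.04, 106.73], [-150.56, 150.56]. Speed limits (degrees/s): [127.2, 127.2, 172.46, 172.46, 180, 180, 180].

## Interface

Orientations are given as [roll, pitch, yaw] about the fixed x, y, z axes, in that order (R = Rz(yaw) Ry(pitch) Rx(roll)).
In Python, from bench import arm gives the robot as it stands.
- The arm moves only by the tool arm_command, never from a script. Its argument "commands" is a list of rows, each a list of 6 numbers: the shift along the tool's x, y, z in m, then the turn, a rotation vector about the tool's x, y, z in degrees. In form: [[tx, ty, tz, rx, ry, rz], ...]. A call has 1 to 20 rows; each row shifts and turns the commanded pose from where the row before left it, along the tool's axes as they then stand; what a row does not reach is not made up. A row lasts 1/12 s, in which the tool goes at most 41.7 mm and 7.16 degrees, less where a joint would pass 70% of its speed; a pose out of reach is approached as far as the arm can. A call is refused whole if a number of a shift passes 0.0417 or a number of a turn 7.16, either way. A call with a gripper value outside its range is refused whole. "fingers" is the opening, from 0 (shut) to 1 (fully open), set as the call begins (left out, the last holds). The fingers move at their own pace and stop on an object; "force" is the grip in N (left out, the last holds). Time passes only in rows, so rows that do not move let the fingers close. It gives the time, the measured TCP pose, the force and the opening at its end, in the units of the state.
- arm.state(): the state, without advancing time (a new reading comes with each control period).
- arm.camera(name): name is "scene" or "top" or "wrist"; returns a dict with "color" (420x560x3 uint8, red, green, blue), "vertical_fov" (degrees; the focal length in pixels is half the picture's height over the tangent of half this angle, whatever the lens; pixels are square), "cx", "cy" (the principal point, pixels), "position" and "rotation" of the camera in the world; the wrist camera has in their place "hand_eye" (4x4, takes a point from camera to tool coordinates, whose origin is the TCP and whose axes are the tool frame's). Camera axes: x right, y down, z forward; pixel columns grow to the right and rows downward; lengths in mm; the calibration is good to about 2 mm. A picture is of the moment at which its call begins: read the wrist's pose just before it. There is no depth.
- arm.hand_in(): hands the job in, once; it reports no verdict.
The state is a dict: "t": time; "qpos": joint angles; "qvel": joint speeds; "tau": joint torques, N m; "eef_pos": TCP position; "tcp_rot": TCP orientation; "contact_force": force on the tool from outside, world axes, zero at the start; "moment": the same for the moment, N m; "grip_width": finger opening in mm.
Only numpy, scipy, OpenCV 4.12 (cv2) and the standard library are available. Lean on these libraries where they do the work, as an engineer would, in place of code of your own. Each camera call takes 0.05 s, during which the arm holds its last target.

## Task

With closed fingertips, push the small bell cymbal along its channel on the plywood fixture until it rests fully home against the wooden end stop, sliding it flat and never lifting it. Then push the toggle clamp's handle over past its dead point until it snaps down into lock with the clamp's foot pressing on the cymbal. Leave the clamp locked and the cymbal home, grasp nothing, and do not disturb the hammer, the mug or the jar.

Things in the scene. Friction and masses are not known exactly. Their poses are not given: they have to be found in the camera images.
- fixture: Plywood board 300 x 280 x 15 mm screwed to the bench, with a channel and a toggle clamp. Origin: on the bench, directly below the centre of the cymbal's home place. x: along the channel toward the end stop; y: from the channel to the clamp; z up. Board spans x -205..+95, y -95..+185 mm; its top is 15 mm above the bench.
- seat (a point): Centre of the cymbal (half-way up) when home, 33 mm above the fixture's origin. The channel runs between two wooden strips 12 mm high on the board, 14 mm wide, inner faces at fixture y = +-67.5 mm, x -190..+80 mm, open at its -x end. The end stop is a wooden bar 22 mm high across it, face at x = +65 mm.
- cymbal_center (a point): The bell cymbal: a loose solid brass-coloured dome, 130 mm across, 36 mm high, about 0.45 kg, flat underneath, dome up in the channel, 45 to 90 mm short of home, 2.5 mm play each side. This point: its centre, 18 mm above its underside; z is its upright axis. Rim upright for the lowest 8 mm, then curves in (radius 61 mm at height 18, 48 at 28, flat top of radius 14).
- clamp_pivot (a point): Pivot of the toggle clamp's handle and arm: fixture x 0, y +105 mm, 80 mm above the bench, between two steel cheeks (24 mm over both along x, 36 mm along y). The pivot axis is level, along the fixture's x.
- clamp_handle (a joint): Handle angle about the pivot, rad. 0 = open: handle stands 1.19 above level, leaning to fixture +y; grows as it is pushed to +y and down (elevation = 1.19 - value). Starts open. A spring resists from the start, up to about 10 N at the grip near 0.4; dead point 0.9, past it the handle snaps to its stop at 1.16 (level, locked). Let go earlier, it springs back open.
- handle_grip (a point): Point on the handle's axis 105 mm from the pivot, in its black rubber grip: a round sleeve 22 mm in diameter from 55 to 130 mm (the handle's end) from the pivot. Nearer the pivot the handle is a flat steel bar 12 x 8 mm.
- clamp_arm: Clamp arm, linked to the handle, origin on the pivot: steel bar 14 mm wide, 112 mm long, from the pivot toward the channel; 105 mm out a spindle with a rubber foot, 18 mm across, 29 mm below the bar. Handle open: it stands 1.15 rad above level, coming down in step with the handle. Locked: level, foot on the dome of the seated cymbal.
- hammer_mid (a point): Bystander: a loose hammer lying on the bench beyond the end stop, roughly along the fixture's y. Leave it alone.
- mug_mid (a point): Bystander: a loose white mug, 76 mm wide and 90 mm high, beside the fixture on its -y side; point half-way up on its axis. Leave it alone.
- jar_mid (a point): Bystander: a loose jar, 60 mm wide and 70 mm high, near the fixture's -x, +y corner; point half-way up on its axis. Leave it alone.

How it is judged (in metres and radians):
On the way, in this order (a step that is already met when the one before it is completed fails the run):
1. the cymbal is home against the end stop while the clamp is still open (x of cymbal_center in the frame of fixture between -0.004 and 0.004 m and value of joint clamp_handle below 0.6 rad), for 0.2 s.
2. the clamp handle has gone over its dead point into lock (x of cymbal_center in the frame of fixture between -0.004 and 0.004 m and value of joint clamp_handle above 1.1 rad), for 0.2 s.
At the end, for the whole second after the job is handed in: The cymbal lies flat in the channel with its centre within 4 mm of home along the channel, the clamp handle is locked (joint above 1.1 rad) and the clamp's foot presses on the cymbal with more than 1 N (all of step 2 and y of cymbal_center in the frame of fixture between -0.006 and 0.006 m and z of cymbal_center in the frame of fixture between 0.029 and 0.037 m and angle between cymbal_center's own z axis and vertical below 0.06 rad and contact force between clamp_arm and bell_cymbal above 1 N); the robot touches nothing.
It fails at once if the cymbal is lifted more than 12 mm off the board or tipped (z of cymbal_center in the frame of fixture above 0.045 m or angle between cymbal_center's own z axis and vertical above 0.25 rad).
It fails at once if the hammer is moved by more than 30 mm or tipped over (distance of hammer_mid from where it was at the start of the episode above 0.03 m).
It fails at once if the mug is moved by more than 30 mm or tipped over (distance of mug_mid from where it was at the start of the episode above 0.03 m or angle between mug_mid's own z axis and vertical above 0.5 rad).
It fails at once if the jar is moved by more than 30 mm or tipped over (distance of jar_mid from where it was at the start of the episode above 0.03 m or angle between jar_mid's own z axis and vertical above 0.5 rad).
It also fails if it takes over 58 s, if anything falls off the work surface, if the arm or the gripper's body presses on something with over 40 N, if the wrist force passes 120 N, or if a joint passes its speed limit or range.

## Working session

There is one attempt and no reset: what is moved stays moved. The work goes in short steps, Python scripts to look and compute and a tool call to move; the robot and the scene stay as the last step left them, time stands still between calls to the robot, and variables do not carry over. Pictures are saved under pics/ and viewed, and the job is handed in when it is done.

Besides the shell and the picture viewer there is one more tool, called after "Emit:" in YAML: its name, and indented under it one key for each argument. arm_command: Moves the arm, as the interface text tells. Its arguments: {"type":"object","properties":{"commands":{"type":"array"},"fingers":{"type":"number"},"force":{"type":"number"}},"required":["commands"]}

```bash
mkdir -p pics; ls; cat > h.py <<'E'
import numpy as np, cv2
from bench import arm
from scipy.spatial.transform import Rotation as R
def snap(name,fn):
    c=arm.camera(name); cv2.imwrite('pics/'+fn,cv2.cvtColor(c['color'],cv2.COLOR_RGB2BGR)); return c
def K(c):
    f=210/np.tan(np.radians(c['vertical_fov'])/2); return f,c['cx'],c['cy']
def ray(c,u,v):
    f,cx,cy=K(c); d=np.array([(u-cx)/f,(v-cy)/f,1.]); return np.array(c['position'],float),np.array(c['rotation'])@d
def onplane(c,u,v,z):
    p,d=ray(c,u,v); return p+d*(z-p[2])/d[2]
def proj(c,P):
    f,cx,cy=K(c); q=np.array(c['rotation']).T@(np.array(P,float)-np.array(c['position'])); return np.array([cx+f*q[0]/q[2],cy+f*q[1]/q[2]])
E
python3 - <<'E'
from h import *
print(arm.state())
for n in ['scene','top']:
    c=snap(n,n+'0.png'); print(n,{k:v for k,v in c.items() if k!='color'})
E
```

```text
pics
{'t': 0.0, 'qpos': array([-77.33276189,  34.38434674,  -0.14443186,  91.6813509 ,
         0.10288653,  54.02453073,  -4.57414786]), 'qvel': array([-0.04654105,  0.00584274, -0.10599824,  0.07342197,  0.05575032,
        0.12947945,  0.07215504]), 'tau': array([-2.01476309e-03, -7.76443863e+01,  1.56348813e+00, -2.58004975e+01,
        1.21516013e-02,  9.01681837e-03, -1.65197895e-05]), 'eef_pos': array([212.6055891 , 692.62402695, 230.416815  ]), 'tcp_rot': array([ -84.40783567,   89.90988453, -101.46945741]), 'contact_force': array([ 0.13727895, -0.51164784, -0.57481328]), 'moment': array([0.01031804, 0.02794632, 0.02260258]), 'grip_width': 85.30524518655555}
scene {'vertical_fov': 49.774059857677905, 'cx': 278.92989413653964, 'cy': 206.06190465286778, 'position': array([1347.2565306 ,  146.98758729,  851.00987576]), 'rotation': array([-1.32464656e+02,  3.21737745e-02,  1.05244187e+02])}
top {'vertical_fov': 50.80769916165412, 'cx': 279.7239652342051, 'cy': 207.2080976416128, 'position': array([500.66028892, -37.00706818, 995.98246649]), 'rotation': array([-175.2615168 ,   -0.47433539,  -89.79613822])}
```

```bash
python3 - <<'E'
s=open('h.py').read()
s=s.replace("np.array(c['rotation'])","RM(c)")
s+='''
def RM(c): return R.from_euler('xyz',c['rotation'],degrees=True).as_matrix()
'''
open('h.py','w').write(s)
E
```

```text
(no output)
```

View pics/scene0.png

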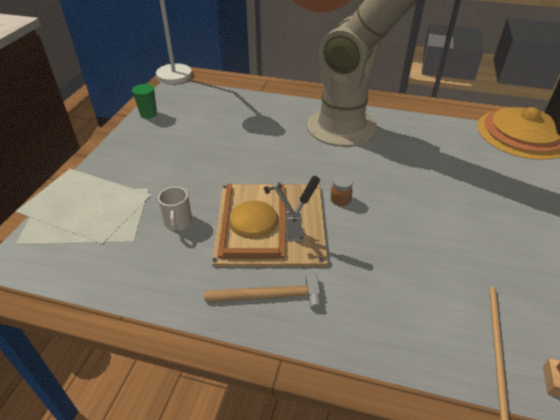

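View pics/top0.png

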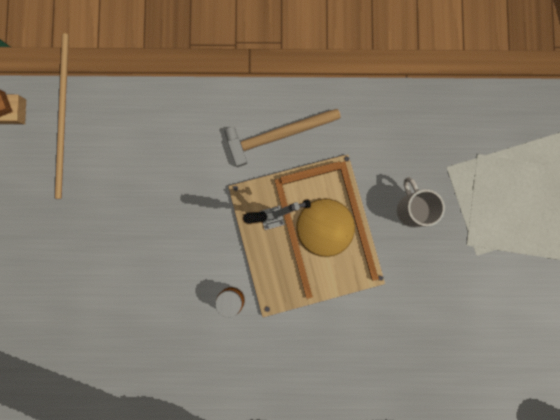

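```bash
python3 - <<'E'
import cv2
a=cv2.imread('pics/top0.png')[140:330,200:460]
cv2.imwrite('pics/top0z.png',cv2.resize(a,None,fx=3,fy=3,interpolation=cv2.INTER_CUBIC))
a=cv2.imread('pics/scene0.png')[160:310,150:370]
cv2.imwrite('pics/scene0z.png',cv2.resize(a,None,fx=3.5,fy=3.5,interpolation=cv2.INTER_CUBIC))
E
```

```text
(no output)
```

View pics/top0z.png

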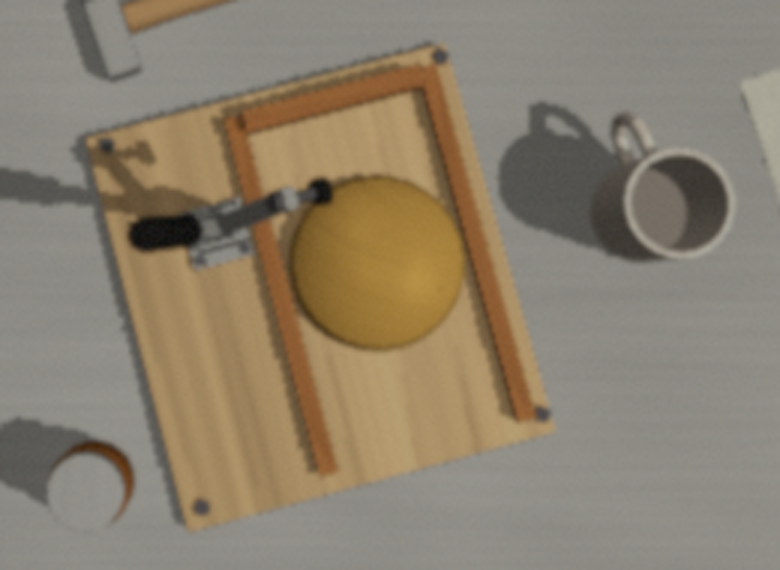

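View pics/scene0z.png

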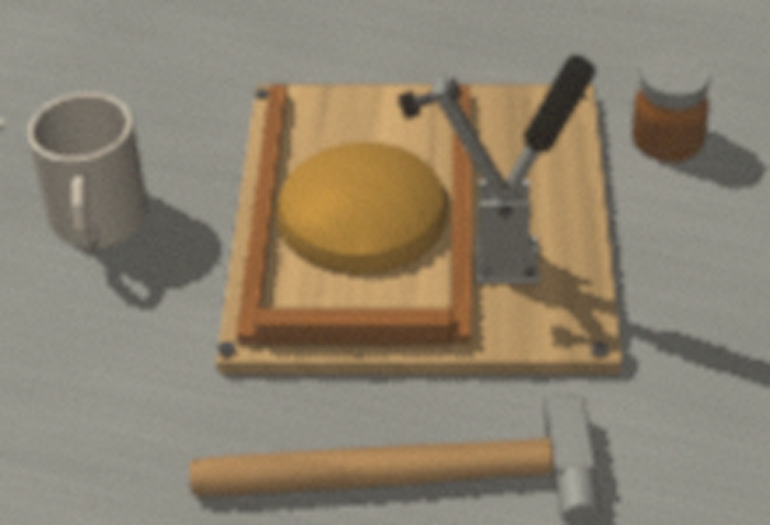

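```bash
cat >> h.py <<'E'
def fitfix(W,F):
    a=F-F.mean(0); b=W-W.mean(0)
    th=np.arctan2((a[:,0]*b[:,1]-a[:,1]*b[:,0]).sum(),(a*b).sum())
    Rm=np.array([[np.cos(th),-np.sin(th)],[np.sin(th),np.cos(th)]])
    t=W.mean(0)-Rm@F.mean(0); return th,t,W-(F@Rm.T+t)
E
python3 - <<'E'
from h import *
F=np.array([[95,185],[95,-95],[-205,-95],[-205,185]],float)
c=arm.camera('top')
z=np.array([[84,136],[446,44],[553,430],[190,528]])/3+[200,140]
W=np.array([onplane(c,u,v,15)[:2] for u,v in z]); th,t,r=fitfix(W,F); print('top',W,np.degrees(th),t,r)
T=(th,t)
c2=arm.camera('scene')
z=np.array([[622,364],[218,364],[254,84],[594,86]])/3.5+[150,160]
W=np.array([onplane(c2,u,v,15)[:2] for u,v in z]); th,t,r=fitfix(W,F); print('scene',W,np.degrees(th),t,r)
hsv=cv2.cvtColor(c['color'],cv2.COLOR_RGB2HSV)
m=cv2.inRange(hsv,(10,170,60),(28,255,255)); m[:, :]=m; 
n,l,s,ce=cv2.connectedComponentsWithStats(m)
for i in range(1,n):
    if s[i,4]>150: print(s[i],ce[i])
cv2.imwrite('pics/m.png',m)
th,t=T; Rm=np.array([[np.cos(th),-np.sin(th)],[np.sin(th),np.cos(th)]])
for p in [(np.array([377,263])/3+[200,140])]:
    w=onplane(c,*p,23)[:2]; print('cym',w,Rm.T@(w-t))
for nm,p,zz in [('jar top',np.array([86,492])/3+[200,140],70),('mug top',np.array([679,203])/3+[200,140],90),('hammerhead',(236,146),20),('hend',(339,113),15),('grip',np.array([165,232])/3+[200,140],170)]:
    w=onplane(c,*p,zz)[:2]; print(nm,w,Rm.T@(w-t))
E
```

```text
top [[ 630.5333992    70.84685267]
 [ 701.35526989 -199.62989788]
 [ 415.00057269 -275.49196373]
 [ 343.76328303   -9.93682951]] 15.08024657899789 [ 587.47678597 -132.69382706] [[-0.54006099  0.1953331 ]
 [-2.56624801  0.07605052]
 [ 0.74777048  2.26547507]
 [ 2.35853852 -2.53685868]]
scene [[ 634.0216547    73.46468518]
 [ 706.73268189 -193.84363813]
 [ 417.66490002 -275.63002691]
 [ 346.57920005   -4.25513924]] 15.223839618177244 [ 591.13609232 -129.04437175] [[-0.20135719 -0.94491172]
 [-1.01572035  1.92081437]
 [-0.61130642 -1.08837046]
 [ 1.82838396  0.11246781]]
cym [ 536.57867248 -146.08103153] [-52.62827475   0.3160643 ]
jar top [376.73231178  60.1693062 ] [-153.30942061  241.05112139]
mug top [ 576.12128397 -346.48477166] [ -66.58678513 -203.47411498]
hammerhead [718.6711213  53.5768186] [175.13865377 145.72288431]
hend [ 797.04628576 -178.56380907] [190.41835796 -98.8143686 ]
grip [549.95775592   2.56626909] [ -1.03612384 140.3634485 ]
```

```bash
python3 - <<'E'
from h import *
np.set_printoptions(precision=3,suppress=True)
s=arm.state(); print(s['t'],s['eef_pos']); M=R.from_euler('xyz',s['tcp_rot'],degrees=True).as_matrix(); print(M)
c=snap('wrist','w0.png'); print({k:v for k,v in c.items() if k!='color'})
E
```

```text
0.2 [212.67  692.798 230.723]
[[-0.     0.293  0.956]
 [-0.001  0.956 -0.293]
 [-1.    -0.001  0.   ]]
{'vertical_fov': 70.2363053782428, 'cx': 283.0072572748264, 'cy': 209.28483229433374, 'hand_eye': array([[   0.   ,   -0.325,    0.946, -142.955],
       [   1.   ,    0.001,    0.   ,    0.648],
       [  -0.001,    0.946,    0.325,  -85.39 ],
       [   0.   ,    0.   ,    0.   ,    1.   ]])}
```

View pics/w0.png

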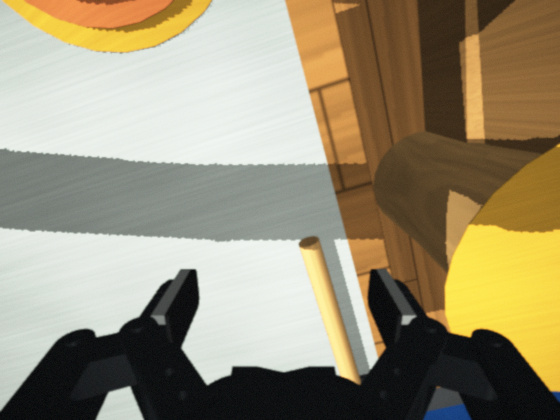

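Emit:
arm_command:
  commands:
    - [-0.0038,-0.0152,0.0248,0,0,0]
    - [-0.0038,-0.0152,0.0248,0,0,0]
    - [-0.0038,-0.0152,0.0248,0,0,0]
    - [-0.0038,-0.0152,0.0248,0,0,0]
    - [-0.0038,-0.0152,0.0248,0,0,0]
    - [-0.0038,-0.0152,0.0248,0,0,0]
    - [-0.0038,-0.0152,0.0248,0,0,0]
    - [-0.0038,-0.0152,0.0248,0,0,0]
    - [-0.0038,-0.0152,0.0248,0,0,0]
    - [-0.0038,-0.0152,0.0248,0,0,0]
    - [-0.0038,-0.0152,0.0248,0,0,0]
    - [-0.0038,-0.0152,0.0248,0,0,0]
    - [-0.0038,-0.0152,0.0248,0,0,0]
    - [-0.0038,-0.0152,0.0248,0,0,0]
    - [-0.0038,-0.0152,0.0248,0,0,0]
    - [-0.0038,-0.0152,0.0248,0,0,0]
    - [-0.0038,-0.0152,0.0248,0,0,0]
    - [-0.0038,-0.0152,0.0248,0,0,0]
  fingers: 0
  force: 60

```text
t: 1.75
eef_pos: [560.0, 299.3, 299.9]
tcp_rot: [45.9, 90.0, 28.8]
contact_force: [0.5, 0.3, -0.0]
grip_width: 0.0
```

Emit:
arm_command:
  commands:
    - [0,-0.027,0.0013,0,0,0]
    - [0,-0.027,0.0013,0,0,0]
    - [0,-0.027,0.0013,0,0,0]
    - [0,-0.027,0.0013,0,0,0]
    - [0,-0.027,0.0013,0,0,0]
    - [0,-0.027,0.0013,0,0,0]
    - [0,-0.027,0.0013,0,0,0]
    - [0,-0.027,0.0013,0,0,0]
    - [0,-0.027,0.0013,0,0,0]
    - [0,-0.027,0.0013,0,0,0]
    - [0,-0.027,0.0013,0,0,0]
    - [0,-0.027,0.0013,0,0,0]
    - [0,-0.027,0.0013,0,0,0]
    - [0,-0.027,0.0013,0,0,0]
    - [0,-0.027,0.0013,0,0,0]
    - [0,-0.027,0.0013,0,0,0]
    - [0,-0.027,0.0013,0,0,0]
    - [0,-0.027,0.0013,0,0,0]

```text
t: 3.25
eef_pos: [438.4, -172.1, 299.9]
tcp_rot: [13.9, 90.0, -3.1]
contact_force: [0.8, -1.1, 0.7]
grip_width: 0.2
```

Emit:
arm_command:
  commands:
    - [0,0,0,-6.42,0,0]
    - [0,0,0,-6.42,0,0]
    - [0,0,0,-6.42,0,0]
    - [0,0,0,-6.42,0,0]
    - [0,0,0,-6.42,0,0]
    - [0,0,0,0,0,0]
    - [0,0,0,0,0,0]

```text
t: 3.83
eef_pos: [438.9, -171.1, 299.8]
tcp_rot: [11.4, 90.0, 26.3]
contact_force: [-0.5, 0.5, 0.6]
grip_width: 0.1
```

```bash
python3 - <<'E'
from h import *
np.set_printoptions(precision=3,suppress=True)
s=arm.state(); print(s['t'],s['eef_pos'],s['qpos'],s['grip_width']); M=R.from_euler('xyz',s['tcp_rot'],degrees=True).as_matrix(); print(M)
c=snap('wrist','w1.png')
E
```

```text
3.8333 [ 438.879 -171.052  299.762] [  9.369  11.861   6.084 119.338  -1.666  48.87  121.241] 0.1388343603842022
[[ 0.    -0.256  0.967]
 [ 0.     0.967  0.256]
 [-1.     0.     0.   ]]
```

View pics/w1.png

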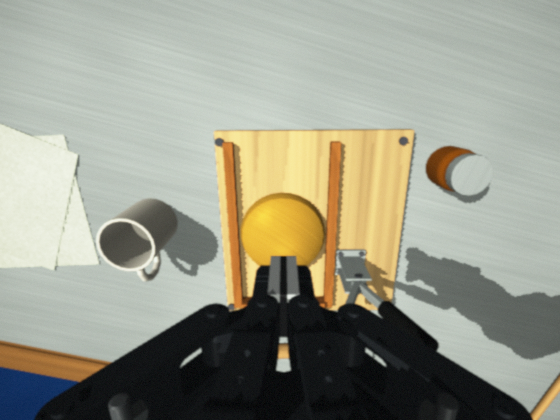

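```bash
cat >> h.py <<'E'
def wristpose(c,s):
    M=np.eye(4); M[:3,:3]=R.from_euler('xyz',s['tcp_rot'],degrees=True).as_matrix(); M[:3,3]=s['eef_pos']
    W=M@np.array(c['hand_eye']); d=dict(c); d['position']=W[:3,3]; d['rotation']=R.from_matrix(W[:3,:3]).as_euler('xyz',degrees=True); return d
E
python3 - <<'E'
from h import *
np.set_printoptions(precision=2,suppress=True)
s=arm.state(); c=wristpose(arm.camera('wrist'),s)
import pickle; pickle.dump((c,s),open('w1.pkl','wb'))
def fx(w,th,t): 
    Rm=np.array([[np.cos(th),-np.sin(th)],[np.sin(th),np.cos(th)]]); return Rm.T@(w[:2]-t)
A=(np.radians(15.1),np.array([589.3,-130.9]))
for u,v,z in [(216,131,15),(414,130,15),(394,303,15),(232,143,27),(331,143,27),(341,143,27),(224,143,27)]: 
    w=onplane(c,u,v,z); print((u,v,z),w,fx(w,*A))
hsv=cv2.cvtColor(c['color'],cv2.COLOR_RGB2HSV)
m=cv2.inRange(hsv,(14,190,120),(28,255,255)); m=cv2.morphologyEx(m,cv2.MORPH_OPEN,np.ones((5,5)))
n,l,st,ce=cv2.connectedComponentsWithStats(m)
for i in range(1,n):
    if st[i,4]>500:
        print(st[i],ce[i])
        x,y,w_,h_,_=st[i]
        ys,xs=np.where(l==i)
        p=onplane(c,x+w_/2,0.+ys[xs==x].mean(),23); print('mid',p)
        for uu,vv in [(x-.5,ys[xs==x].mean()),(x+w_-.5,ys[xs==x+w_-1].mean()),(xs[ys==y].mean(),y-.5)]:
            w=onplane(c,uu,vv,23); print(uu,vv,w,fx(w,*A))
im=cv2.cvtColor(c['color'],cv2.COLOR_RGB2BGR)[110:330,190:430]
cv2.imwrite('pics/w1z.png',cv2.resize(im,None,fx=3,fy=2.7,interpolation=cv2.INTER_CUBIC))
E
```

```text
(216, 131, 15) [ 411.36 -273.1    15.  ] [-208.84  -90.93]
(414, 130, 15) [339.61  -7.66  15.  ] [-208.97  184.03]
(394, 303, 15) [613.16  71.77  15.  ] [ 75.83 189.46]
(232, 143, 27) [ 419.9  -246.71   27.  ] [-193.72  -67.68]
(331, 143, 27) [ 385.21 -115.82   27.  ] [-193.12   67.73]
(341, 143, 27) [ 381.7  -102.59   27.  ] [-193.05   81.41]
(224, 143, 27) [ 422.7  -257.28   27.  ] [-193.77  -78.62]
[ 268  194   55   71 1627] [302.47 227.84]
mid [ 474.42 -141.12   23.  ]
267.5 198.0 [ 484.94 -180.83   23.  ] [-113.77  -21.02]
322.5 229.5 [512.1 -87.9  23. ] [-63.33  61.62]
284.0 193.5 [ 472.11 -159.19   23.  ] [-120.52    3.21]
```

View pics/w1z.png

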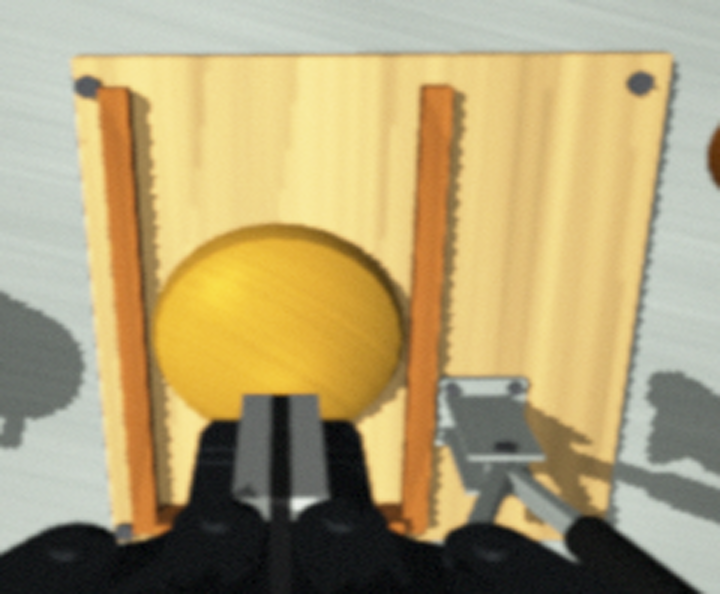

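Emit:
arm_command:
  commands:
    - [0.02,0,0,0,0,0]
    - [0.02,0,0,0,0,0]
    - [0.02,0,0,0,0,0]
    - [0.02,0,0,0,0,0]
    - [0.02,0,0,0,0,0]
    - [0.02,0,0,0,0,0]
    - [0.02,0,0,0,0,0]
    - [0.02,0,0,0,0,0]
    - [0.02,0,0,0,0,0]
    - [0.02,0,0,0,0,0]
    - [0.02,0,0,0,0,0]
    - [0.02,0,0,0,0,0]
    - [0.015,0,0,0,0,0]
    - [0,0,0,0,0,0]
    - [0,0,0,0,0,0]

```text
t: 5.18
eef_pos: [438.7, -170.8, 44.3]
tcp_rot: [158.2, 89.9, 173.1]
contact_force: [-0.4, 0.6, 0.2]
grip_width: -0.0
```

```bash
python3 - <<'E'
from h import *
np.set_printoptions(precision=2,suppress=True)
s=arm.state(); print(s['eef_pos'],s['contact_force']); c=wristpose(snap('wrist','w2.png'),s)
snap('scene','s2.png')
E
```

```text
[ 438.67 -170.83   44.25] [-0.44  0.57  0.17]
```

View pics/w2.png

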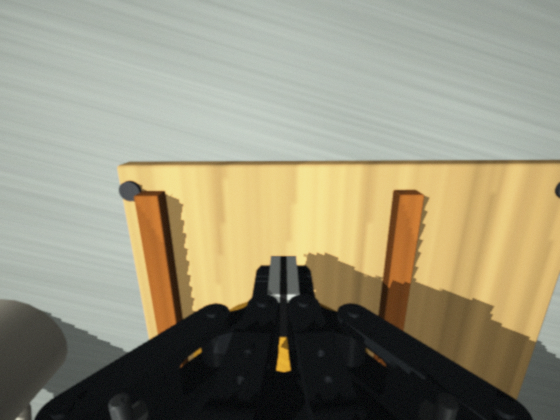

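View pics/s2.png

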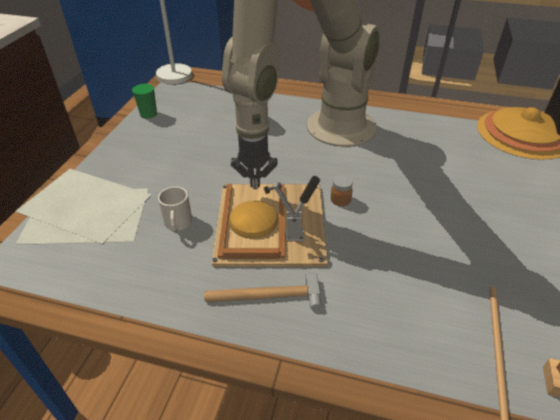

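Emit:
arm_command:
  commands:
    - [0.008,0,0,0,0,0]
    - [0.008,0,0,0,0,0]
    - [0.008,0,0,0,0,0]
    - [0,0,0,0,0,0]
    - [0,0,0,0,0,0]

```text
t: 5.7
eef_pos: [438.6, -170.8, 20.1]
tcp_rot: [148.9, 89.9, 163.9]
contact_force: [-0.5, 0.1, -0.3]
grip_width: -0.1
```

Emit:
arm_command:
  commands:
    - [0,0,0.004,0,0,0]
    - [0,0,0.004,0,0,0]
    - [0,0,0.004,0,0,0]
    - [0,0,0.004,0,0,0]
    - [0,0,0.004,0,0,0]
    - [0,0,0.004,0,0,0]
    - [0,0,0.004,0,0,0]
    - [0,0,0.004,0,0,0]
    - [0,0,0.003,0,0,0]
    - [0,0,0.003,0,0,0]
    - [0,0,0.003,0,0,0]
    - [0,0,0.003,0,0,0]
    - [0,0,0.003,0,0,0]
    - [0,0,0.003,0,0,0]
    - [0,0,0,0,0,0]

```text
t: 6.95
eef_pos: [488.3, -157.7, 20.7]
tcp_rot: [-16.1, 89.9, -1.1]
contact_force: [-0.3, -0.2, 0.1]
grip_width: 0.1
```

```bash
python3 - <<'E'
from h import *
np.set_printoptions(precision=2,suppress=True)
s=arm.state(); print(s['eef_pos'],s['contact_force']); snap('wrist','w3.png'); snap('top','t3.png')
a=cv2.imread('pics/t3.png')[140:330,200:460]
cv2.imwrite('pics/t3z.png',cv2.resize(a,None,fx=3,fy=3,interpolation=cv2.INTER_CUBIC))
a=arm.camera('scene')['color'][:,:,::-1][160:310,150:370]
cv2.imwrite('pics/s3z.png',cv2.resize(a,None,fx=3.5,fy=3.5,interpolation=cv2.INTER_CUBIC))
E
```

```text
[ 488.3  -157.71   20.71] [-0.27 -0.16  0.1 ]
```

View pics/t3z.png

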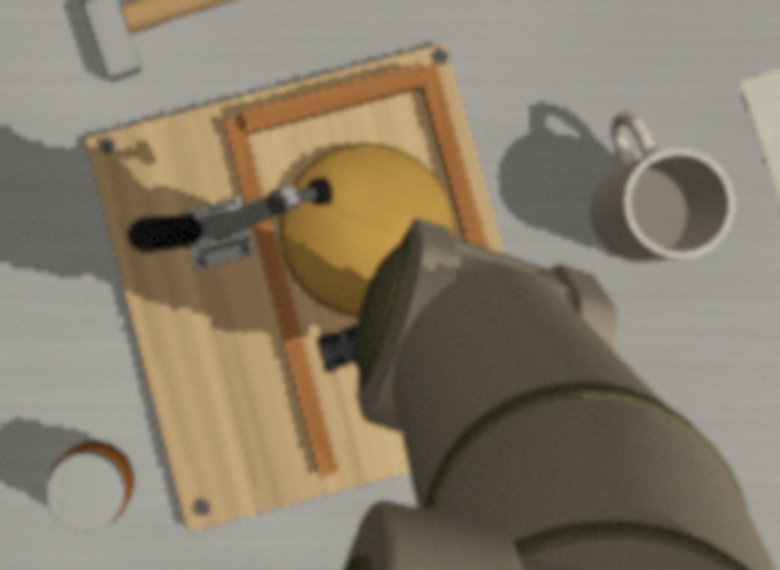

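View pics/s3z.png

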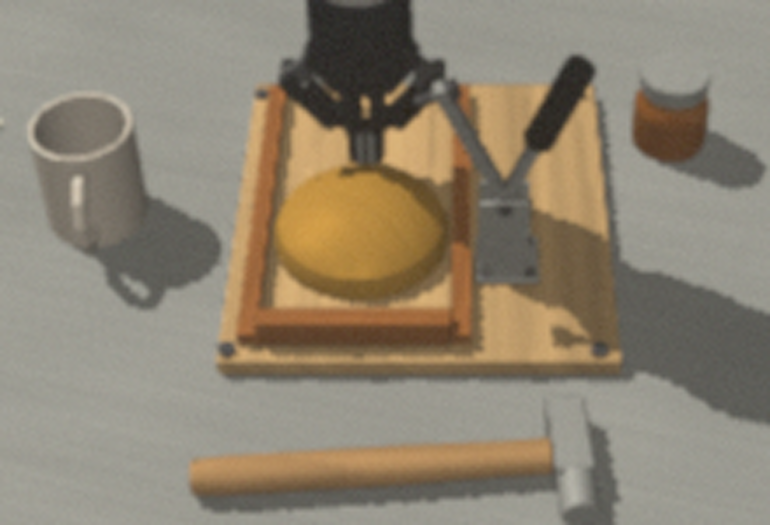

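Emit:
arm_command:
  commands:
    - [0,0,0.003,0,0,0]
    - [0,0,0.003,0,0,0]
    - [0,0,0.003,0,0,0]
    - [0,0,0.003,0,0,0]
    - [0,0,0.003,0,0,0]
    - [0,0,0.003,0,0,0]
    - [0,0,0.002,0,0,0]
    - [0,0,0.002,0,0,0]
    - [0,0,0,0,0,0]

```text
t: 7.85
eef_pos: [509.1, -152.0, 20.7]
tcp_rot: [-16.0, 90.0, -0.9]
contact_force: [-1.0, 0.1, 0.5]
grip_width: -0.1
```

Emit:
arm_command:
  commands:
    - [0,0,0.0015,0,0,0]
    - [0,0,0.001,0,0,0]
    - [0,0,0.001,0,0,0]
    - [0,0,0,0,0,0]

```text
t: 8.18
eef_pos: [512.2, -151.3, 20.7]
tcp_rot: [-19.8, 90.0, -4.7]
contact_force: [-2.7, -1.0, 0.3]
grip_width: -0.0
```

```bash
python3 - <<'E'
from h import *
np.set_printoptions(precision=2,suppress=True)
s=arm.state(); print(s['eef_pos'],s['contact_force'])
a=arm.camera('scene')['color'][:,:,::-1][160:310,150:370]
cv2.imwrite('pics/s4z.png',cv2.resize(a,None,fx=3.5,fy=3.5,interpolation=cv2.INTER_CUBIC))
E
```

```text
[ 512.17 -151.31   20.71] [-2.65 -0.98  0.27]
```

View pics/s4z.png

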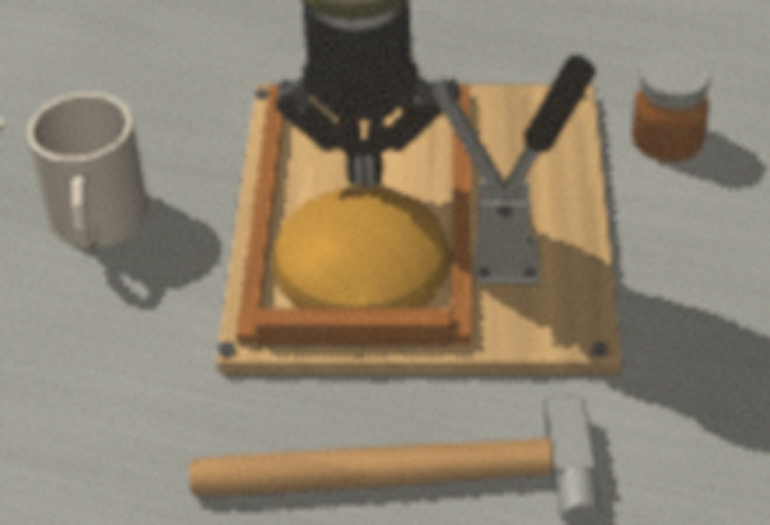

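Emit:
arm_command:
  commands:
    - [0,0,0.001,0,0,0]
    - [0,0,0.001,0,0,0]
    - [0,0,0,0,0,0]

```text
t: 8.48
eef_pos: [514.1, -150.8, 20.7]
tcp_rot: [-15.4, 90.0, -0.4]
contact_force: [-2.7, -0.2, 0.0]
grip_width: 0.1
```

Emit:
arm_command:
  commands:
    - [0,0,0.001,0,0,0]
    - [0,0,0.001,0,0,0]
    - [0,0,0,0,0,0]

```text
t: 8.73
eef_pos: [514.3, -150.6, 20.6]
tcp_rot: [165.3, 89.9, -179.7]
contact_force: [-5.0, -1.9, 2.3]
grip_width: 0.1
```

Emit:
arm_command:
  commands:
    - [0,0,0.001,0,0,0]
    - [0,0,0.001,0,0,0]
    - [0,0,0,0,0,0]
    - [0,0,0,0,0,0]
    - [0,0,0,0,0,0]

```text
t: 9.15
eef_pos: [514.5, -150.6, 20.6]
tcp_rot: [165.8, 89.7, -179.2]
contact_force: [-9.7, -2.8, 4.7]
grip_width: -0.2
```

```bash
python3 - <<'E'
from h import *
np.set_printoptions(precision=2,suppress=True)
s=arm.state(); print(s['eef_pos'],s['contact_force'])
a=arm.camera('scene')['color'][:,:,::-1][160:310,150:370]
cv2.imwrite('pics/s5z.png',cv2.resize(a,None,fx=3.5,fy=3.5,interpolation=cv2.INTER_CUBIC))
snap('top','t5.png')
a=cv2.imread('pics/t5.png')[140:330,200:460]
cv2.imwrite('pics/t5z.png',cv2.resize(a,None,fx=3,fy=3,interpolation=cv2.INTER_CUBIC))
E
```

```text
[ 514.47 -150.57   20.56] [-9.73 -2.84  4.68]
```

View pics/s5z.png

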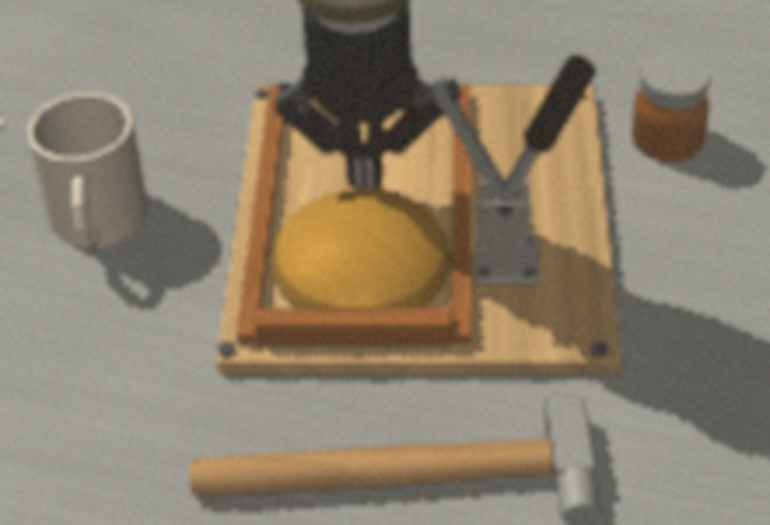

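View pics/t5z.png

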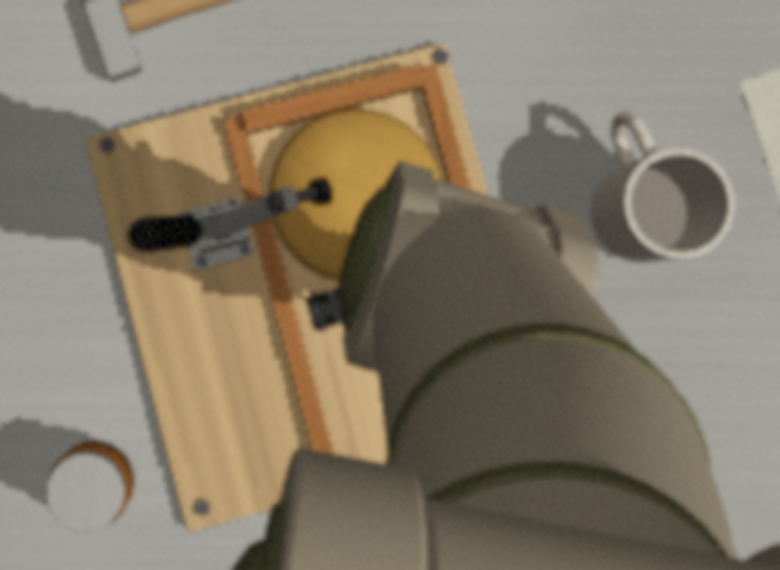

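Emit:
arm_command:
  commands:
    - [0,0,-0.004,0,0,0]
    - [0,0,-0.006,0,0,0]
    - [0,0,-0.01,0,0,0]
    - [0,0,-0.01,0,0,0]
    - [0,0,-0.01,0,0,0]
    - [-0.02,0,0,0,0,0]
    - [-0.02,0,0,0,0,0]
    - [-0.02,0,0,0,0,0]
    - [-0.02,0,0,0,0,0]
    - [-0.02,0,0,0,0,0]
    - [-0.02,0,0,0,0,0]
    - [-0.02,0,0,0,0,0]
    - [-0.02,0,0,0,0,0]
    - [-0.02,0,0,0,0,0]
    - [-0.02,0,0,0,0,0]
    - [-0.02,0,0,0,0,0]
    - [-0.02,0,0,0,0,0]
    - [-0.02,0,0,0,0,0]
    - [-0.02,0,0,0,0,0]

```text
t: 10.83
eef_pos: [478.0, -160.4, 301.4]
tcp_rot: [158.9, 90.0, 173.9]
contact_force: [0.2, -0.3, 0.6]
grip_width: 0.0
```

Emit:
arm_command:
  commands:
    - [0,0,0,6.92,0,0]
    - [0,0,0,6.92,0,0]
    - [0,0,0,6.92,0,0]
    - [0,0,0,6.92,0,0]
    - [0,0,0,6.92,0,0]
    - [0,0,0,6.92,0,0]
    - [0,0,0,6.92,0,0]
    - [0,0,0,6.92,0,0]
    - [0,0,0,6.92,0,0]
    - [0,0,0,6.92,0,0]
    - [0,0,0,6.92,0,0]
    - [0,0,0,6.92,0,0]
    - [0,0,0,6.92,0,0]
    - [0,0,0,0,0,0]
    - [0,0,0,0,0,0]

```text
t: 12.08
eef_pos: [478.4, -160.2, 300.4]
tcp_rot: [-106.4, 90.0, 178.9]
contact_force: [0.4, 0.2, 0.3]
grip_width: 0.1
```

```bash
cat >> h.py <<'E'
TH=np.radians(15.1); T0=np.array([588.,-131.2]); RF=np.array([[np.cos(TH),-np.sin(TH)],[np.sin(TH),np.cos(TH)]])
def f2w(x,y,z): return np.r_[T0+RF@[x,y],z]
def w2f(w): return np.r_[RF.T@(np.array(w)[:2]-T0),w[2]]
E
python3 - <<'E'
from h import *
np.set_printoptions(precision=3,suppress=True)
s=arm.state(); M=R.from_euler('xyz',s['tcp_rot'],degrees=True).as_matrix()
print(s['t'],s['eef_pos'],w2f(s['eef_pos']),s['contact_force'],s['qpos']); print(M)
c=wristpose(snap('wrist','w6.png'),s)
print('tool move to (0,115,290):',M.T@(f2w(0,115,290)-s['eef_pos']))
c=snap('top','t6.png')
a=cv2.imread('pics/t6.png')[140:330,200:460]
cv2.imwrite('pics/t6z.png',cv2.resize(a,None,fx=3,fy=3,interpolation=cv2.INTER_CUBIC))
for r,e in [(55,1.19),(130,1.19)]: print(proj(c,f2w(0,105+r*np.cos(e),80+r*np.sin(e))), (proj(c,f2w(0,105+r*np.cos(e),80+r*np.sin(e)))-[200,140])*3)
print('home dome edge pred', (proj(c,f2w(0,0,23))-[200,140])*3)
E
```

```text
12.0833 [ 478.438 -160.166  300.414] [-113.325    0.575  300.414] [0.379 0.177 0.346] [ -8.847  15.325  26.735 116.472  -8.903  50.138  38.083]
[[-0.     0.965  0.264]
 [ 0.     0.264 -0.965]
 [-1.    -0.    -0.   ]]
tool move to (0,115,290): [  10.385  113.696 -114.059]
[262.428 215.814] [187.285 227.441]
[246.261 217.334] [138.782 232.003]
home dome edge pred [356.474 193.118]
```

View pics/t6z.png

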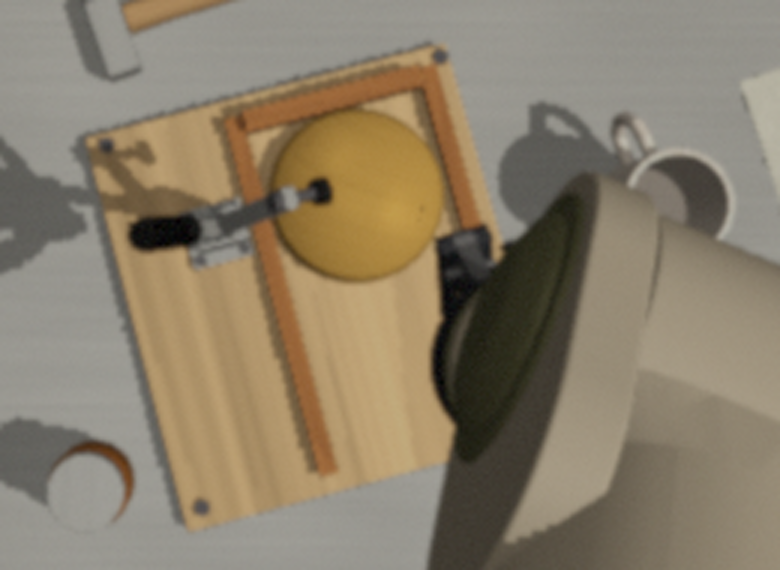

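View pics/w6.png

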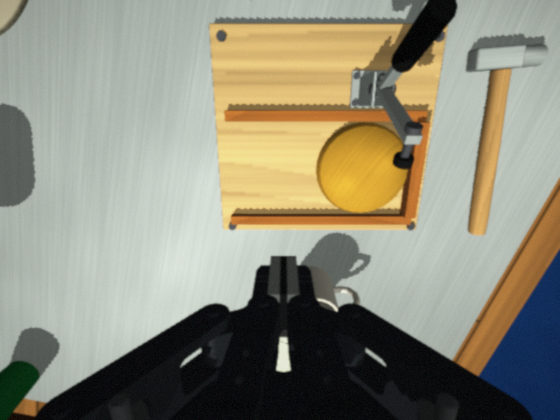

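Emit:
arm_command:
  commands:
    - [0.001,0.0114,-0.0114,0,0,0]
    - [0.001,0.0114,-0.0114,0,0,0]
    - [0.001,0.0114,-0.0114,0,0,0]
    - [0.001,0.0114,-0.0114,0,0,0]
    - [0.001,0.0114,-0.0114,0,0,0]
    - [0.001,0.0114,-0.0114,0,0,0]
    - [0.001,0.0114,-0.0114,0,0,0]
    - [0.001,0.0114,-0.0114,0,0,0]
    - [0.001,0.0114,-0.0114,0,0,0]
    - [0.001,0.0114,-0.0114,0,0,0]
    - [0,0,0,0,0,0]
    - [0,0,0,0,0,0]

```text
t: 13.18
eef_pos: [559.8, -19.4, 290.3]
tcp_rot: [-77.6, 90.0, -152.4]
contact_force: [-0.4, -0.4, 0.8]
grip_width: -0.2
```

```bash
python3 - <<'E'
from h import *
np.set_printoptions(precision=3,suppress=True)
s=arm.state(); M=R.from_euler('xyz',s['tcp_rot'],degrees=True).as_matrix()
print(s['t'],s['eef_pos'],w2f(s['eef_pos']),s['contact_force'],s['qpos']); print(M)
c=wristpose(snap('wrist','w7.png'),s)
for r,e in [(55,1.19),(130,1.19)]: print(proj(c,f2w(0,105+r*np.cos(e),80+r*np.sin(e))))
snap('scene','s7.png')
for r in (100,95):
  C=[np.array([105+r*np.cos(e)-11*np.sin(e)-11,80+r*np.sin(e)+11*np.cos(e)]) for e in np.linspace(1.19,.1,13)]
  print(np.c_[np.linspace(1.19,.1,13),C]); print(np.diff(C,axis=0))
E
```

```text
13.1833 [559.797 -19.444 290.328] [  1.884 115.244 290.328] [-0.376 -0.389  0.796] [-21.336  20.227  23.866 110.673 -10.318  51.195  22.921]
[[-0.001  0.965  0.262]
 [-0.     0.262 -0.965]
 [-1.    -0.001  0.   ]]
[282.266 182.872]
[281.907 169.856]
[[  1.19  120.954 176.925]
 [  1.099 129.635 174.081]
 [  1.008 138.022 170.46 ]
 [  0.917 146.046 166.094]
 [  0.827 153.641 161.018]
 [  0.736 160.744 155.274]
 [  0.645 167.297 148.91 ]
 [  0.554 173.245 141.977]
 [  0.463 178.541 134.533]
 [  0.373 183.139 126.64 ]
 [  0.282 187.002 118.362]
 [  0.191 190.098 109.768]
 [  0.1   192.402 100.928]]
[[ 8.681 -2.845]
 [ 8.387 -3.62 ]
 [ 8.024 -4.366]
 [ 7.595 -5.076]
 [ 7.103 -5.744]
 [ 6.553 -6.365]
 [ 5.949 -6.933]
 [ 5.295 -7.444]
 [ 4.598 -7.893]
 [ 3.863 -8.278]
 [ 3.096 -8.594]
 [ 2.304 -8.84 ]]
[[  1.19  119.096 172.283]
 [  1.099 127.363 169.626]
 [  1.008 135.355 166.231]
 [  0.917 143.007 162.124]
 [  0.827 150.254 157.34 ]
 [  0.736 157.038 151.918]
 [  0.645 163.301 145.904]
 [  0.554 168.994 139.346]
 [  0.463 174.068 132.299]
 [  0.373 178.482 124.82 ]
 [  0.282 182.199 116.972]
 [  0.191 185.189 108.82 ]
 [  0.1   187.427 100.429]]
[[ 8.267 -2.657]
 [ 7.992 -3.396]
 [ 7.651 -4.107]
 [ 7.247 -4.784]
 [ 6.783 -5.422]
 [ 6.264 -6.015]
 [ 5.692 -6.558]
 [ 5.074 -7.047]
 [ 4.414 -7.478]
 [ 3.717 -7.848]
 [ 2.99  -8.153]
 [ 2.238 -8.39 ]]
```

View pics/w7.png

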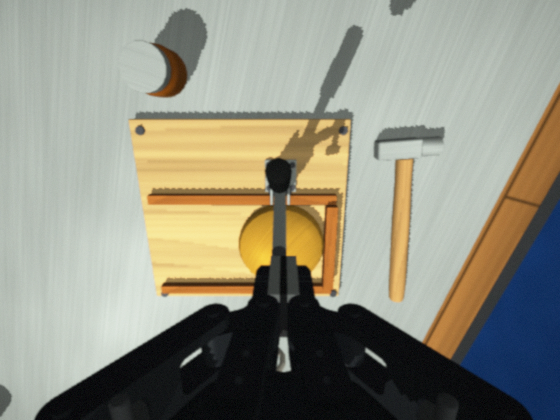

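View pics/s7.png

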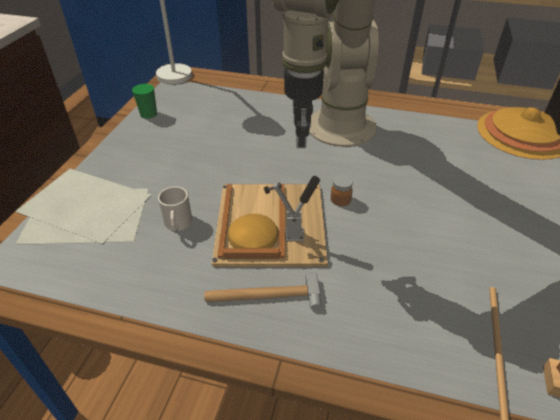

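Emit:
arm_command:
  commands:
    - [0.0144,-0.0005,0,0,0,0]
    - [0.0144,-0.0005,0,0,0,0]
    - [0.0144,-0.0005,0,0,0,0]
    - [0.0144,-0.0005,0,0,0,0]
    - [0.0144,-0.0005,0,0,0,0]
    - [0.0144,-0.0005,0,0,0,0]
    - [0.0144,-0.0005,0,0,0,0]
    - [0.0144,-0.0005,0,0,0,0]
    - [0,0,0,0,0,0]
    - [0,0,0,0,0,0]

```text
t: 14.12
eef_pos: [555.1, -22.4, 175.4]
tcp_rot: [-86.1, 89.9, -161.1]
contact_force: [0.4, -0.9, 0.7]
grip_width: -0.1
```

```bash
python3 - <<'E'
from h import *
np.set_printoptions(precision=3,suppress=True)
s=arm.state(); print(s['t'],w2f(s['eef_pos']),s['contact_force'])
c=wristpose(snap('wrist','w8.png'),s)
a=arm.camera('scene')['color'][:,:,::-1][120:290,190:410]
cv2.imwrite('pics/s8z.png',cv2.resize(a,None,fx=3.5,fy=3.5,interpolation=cv2.INTER_CUBIC))
E
```

```text
14.1167 [ -3.395 113.642 175.416] [ 0.442 -0.87   0.667]
```

View pics/w8.png

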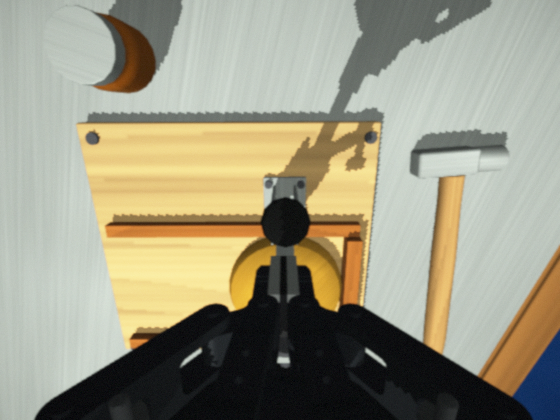

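View pics/s8z.png

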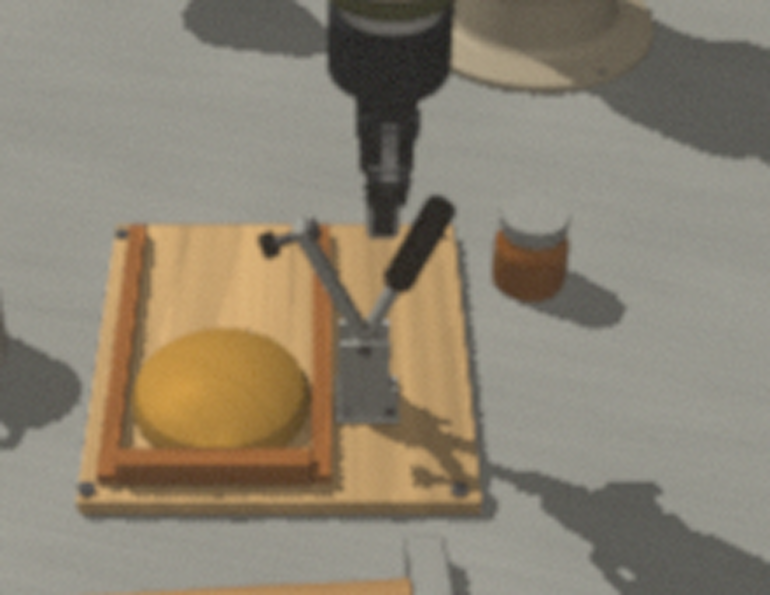

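Emit:
arm_command:
  commands:
    - [0,0,-0.0032,0,0,0]
    - [0,0,-0.0032,0,0,0]
    - [0.0014,0,-0.0042,0,0,0]
    - [0.0014,0,-0.0042,0,0,0]
    - [0.0017,0,-0.0041,0,0,0]
    - [0.0017,0,-0.0041,0,0,0]
    - [0.0021,0,-0.0039,0,0,0]
    - [0.0021,0,-0.0039,0,0,0]

```text
t: 14.88
eef_pos: [548.3, 7.6, 166.2]
tcp_rot: [56.6, 89.8, -18.4]
contact_force: [-0.2, -5.5, 9.1]
grip_width: 0.0
```

```bash
python3 - <<'E'
from h import *
np.set_printoptions(precision=3,suppress=True)
s=arm.state(); print(s['t'],w2f(s['eef_pos']),s['contact_force'])
a=arm.camera('scene')['color'][:,:,::-1][120:290,190:410]
cv2.imwrite('pics/s9z.png',cv2.resize(a,None,fx=3.5,fy=3.5,interpolation=cv2.INTER_CUBIC))
E
```

```text
14.8833 [ -2.147 144.305 166.181] [-0.203 -5.514  9.053]
```

View pics/s9z.png

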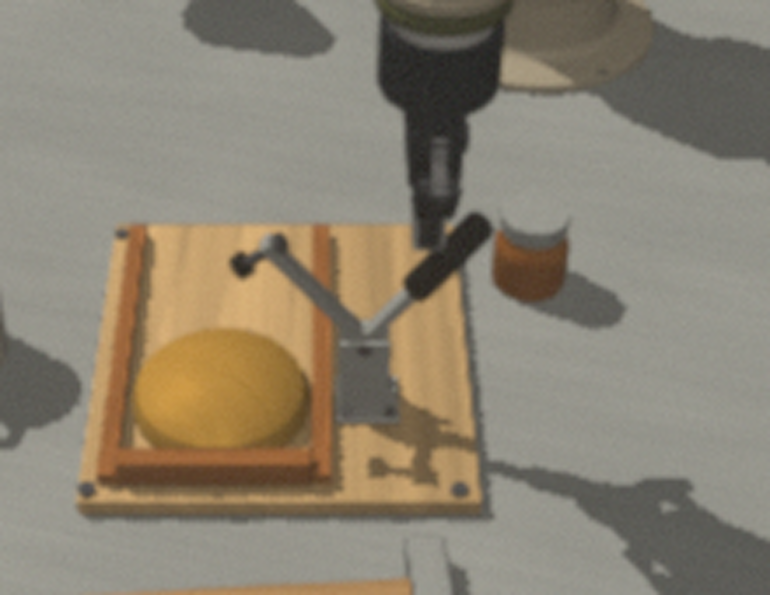

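Emit:
arm_command:
  commands:
    - [0.0025,0,-0.0037,0,0,0]
    - [0.0025,0,-0.0037,0,0,0]
    - [0.0028,0,-0.0034,0,0,0]
    - [0.0028,0,-0.0034,0,0,0]
    - [0.0031,0,-0.0032,0,0,0]
    - [0.0031,0,-0.0032,0,0,0]
    - [0.0034,0,-0.0029,0,0,0]
    - [0.0034,0,-0.0029,0,0,0]

```text
t: 15.6
eef_pos: [541.1, 34.4, 142.5]
tcp_rot: [96.0, 89.9, 21.1]
contact_force: [-0.8, -1.2, 8.3]
grip_width: 0.4
```

```bash
python3 - <<'E'
from h import *
np.set_printoptions(precision=3,suppress=True)
s=arm.state(); print(s['t'],w2f(s['eef_pos']),s['contact_force'],s['qpos'])
a=arm.camera('scene')['color'][:,:,::-1][120:290,190:410]
cv2.imwrite('pics/s10z.png',cv2.resize(a,None,fx=3.5,fy=3.5,interpolation=cv2.INTER_CUBIC))
E
```

```text
15.6 [ -2.117 172.064 142.451] [-0.822 -1.193  8.348] [-22.336  30.096  18.268 121.197 -17.771  31.098  24.027]
```

View pics/s10z.png

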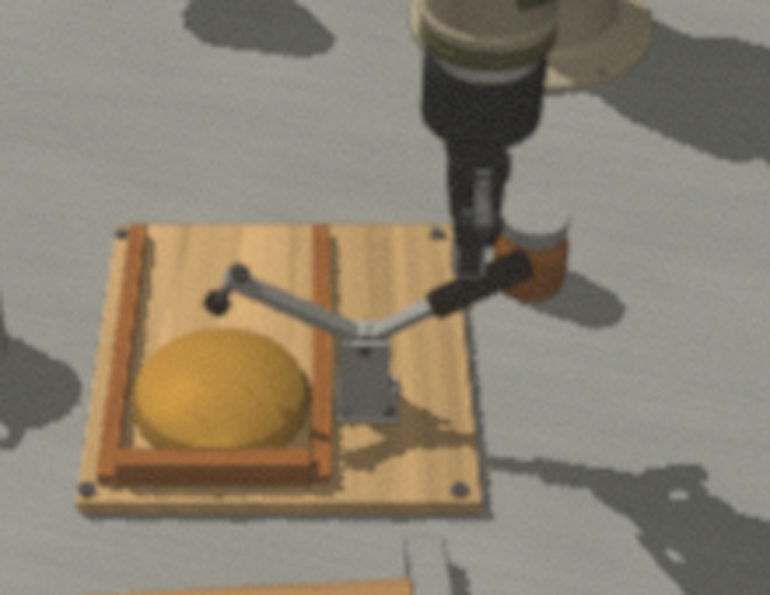

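Emit:
arm_command:
  commands:
    - [0.0036,0,-0.0026,0,0,0]
    - [0.0036,0,-0.0026,0,0,0]
    - [0.0038,0,-0.0023,0,0,0]
    - [0.0038,0,-0.0023,0,0,0]
    - [0.004,0,-0.0019,0,0,0]
    - [0.004,0,-0.0019,0,0,0]
    - [0.0042,0,-0.0015,0,0,0]
    - [0.0042,0,-0.0015,0,0,0]
    - [0.0043,0,-0.0011,0,0,0]
    - [0.002,0,0,0,0,0]
    - [0,0,0,0,0,0]

```text
t: 16.57
eef_pos: [535.8, 50.8, 103.3]
tcp_rot: [-89.8, 89.9, -164.7]
contact_force: [-0.0, 0.5, 0.3]
grip_width: -0.1
```

```bash
python3 - <<'E'
from h import *
np.set_printoptions(precision=3,suppress=True)
s=arm.state(); print(s['t'],w2f(s['eef_pos']),s['contact_force'],s['qpos'])
a=arm.camera('scene')['color'][:,:,::-1][120:290,190:410]
cv2.imwrite('pics/s11z.png',cv2.resize(a,None,fx=3.5,fy=3.5,interpolation=cv2.INTER_CUBIC))
E
```

```text
16.5667 [ -2.974 189.312 103.329] [-0.015  0.505  0.301] [-22.336  33.41   15.816 123.006 -19.983  26.028  24.152]
```

View pics/s11z.png

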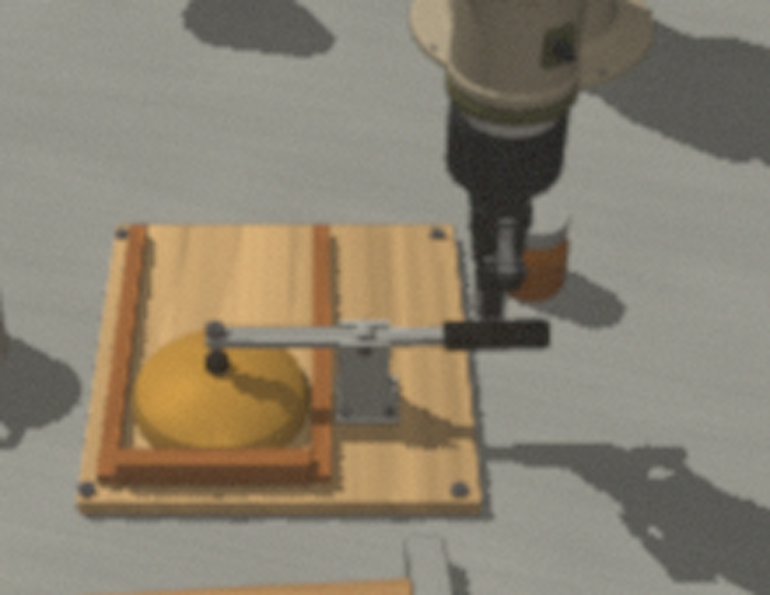

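Emit:
arm_command:
  commands:
    - [-0.005,0,0,0,0,0]
    - [-0.01,0,0,0,0,0]
    - [-0.02,0,0,0,0,0]
    - [-0.02,0,0,0,0,0]
    - [-0.02,0,0,0,0,0]
    - [-0.02,0,0,0,0,0]
    - [-0.02,0,0,0,0,0]
    - [-0.02,0,0,0,0,0]
    - [-0.02,0,0,0,0,0]
    - [-0.01,0,0,0,0,0]
    - [0,0,0,0,0,0]
    - [0,0,0,0,0,0]
    - [0,0,0,0,0,0]

```text
t: 17.7
eef_pos: [535.6, 50.9, 268.3]
tcp_rot: [-97.9, 89.9, -172.9]
contact_force: [-0.1, 0.6, -0.4]
grip_width: 0.4
```

```bash
python3 - <<'E'
from h import *
np.set_printoptions(precision=3,suppress=True)
s=arm.state(); print(s['t'],w2f(s['eef_pos']),s['contact_force'])
snap('scene','s12.png'); c=snap('top','t12.png')
a=cv2.imread('pics/s12.png')[120:290,190:410]
cv2.imwrite('pics/s12z.png',cv2.resize(a,None,fx=3.5,fy=3.5,interpolation=cv2.INTER_CUBIC))
a=cv2.imread('pics/t12.png')[90:330,200:460]
cv2.imwrite('pics/t12z.png',cv2.resize(a,None,fx=2.5,fy=2.5,interpolation=cv2.INTER_CUBIC))
cw=wristpose(snap('wrist','w12.png'),s)
print('wrist pred cymbal centre top',proj(cw,f2w(0,0,23)),[proj(cw,f2w(65*np.cos(a),65*np.sin(a),19)).round(1) for a in (0,np.pi/2,np.pi,-np.pi/2)])
E
```

```text
17.7 [ -3.191 189.501 268.272] [-0.131  0.58  -0.445]
wrist pred cymbal centre top [285.931 296.486] [array([328.1, 295. ]), array([286.1, 257.3]), array([243.8, 294.8]), array([285.8, 329.3])]
```

View pics/s12z.png

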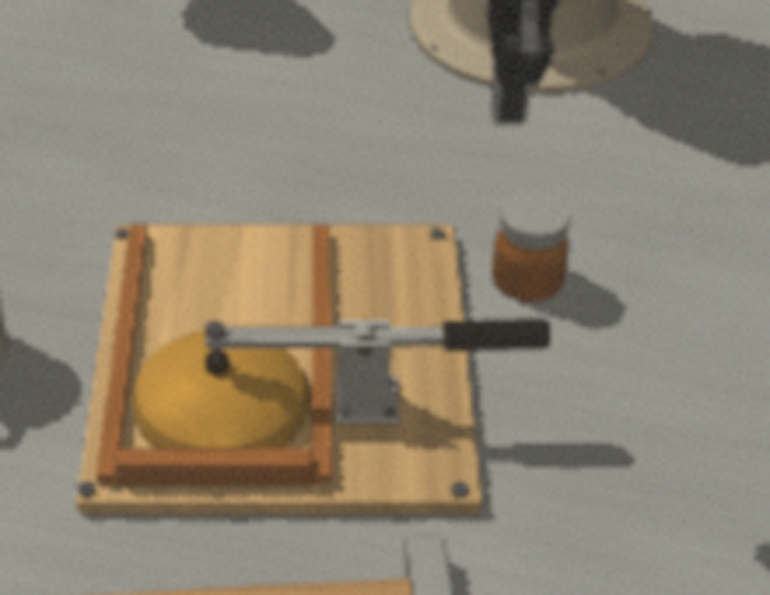

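View pics/t12z.png

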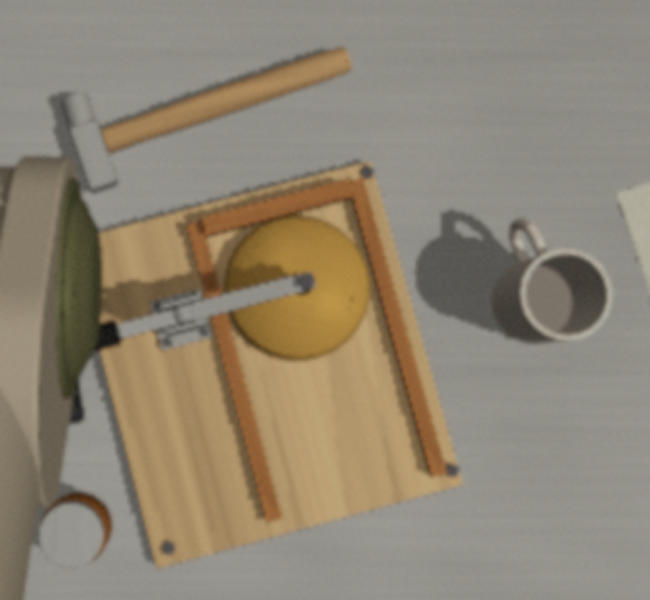

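View pics/w12.png

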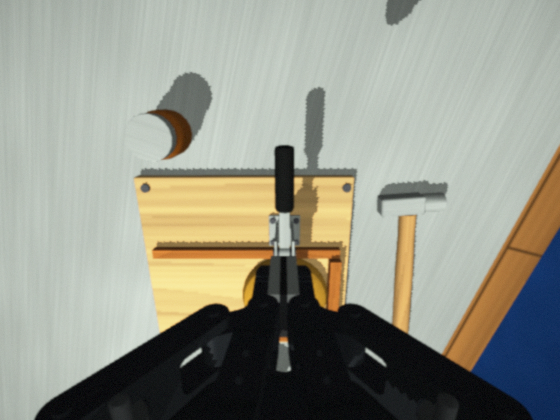

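```bash
python3 -c "
from bench import arm
print(arm.hand_in()); print(arm.state()['t'])"
```

```text
the job is handed in; nothing more can be done
None
the job is handed in; nothing more can be done
```

I pushed the cymbal home against the end stop, snapped the toggle clamp into lock and handed the job in at about 18 s. No verdict was reported.

- **Cymbal:** I slid it flat along the channel with closed fingertips until the arm stopped advancing and the contact force rose to about 10 N. From the top view its centre was within about 1–2 mm of the home position I had worked out.
- **Clamp:** I pushed the handle along its arc. The push force dropped from about 8 N to zero once it passed the dead point. The last pictures show the handle level and the foot on the dome. I could not measure the foot's 1 N pressing force.
- **Clear of everything:** I then lifted the tool to 268 mm, with no contact force beyond sensor noise. The hammer, mug and jar look unmoved in the final pictures.
- **Disagreement:** The fixture positions found from the three cameras differed by about 3–5 mm. I settled the final position from where the cymbal stopped against the end stop.

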